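Spice jars to their colour-matched stands

ROBOT

A 7-joint arm with a two-finger parallel gripper is mounted at the origin on a cart in front of the work surface, level with it; the furniture and walls round the work are solid. World frame = base frame: x ahead of the robot, y to its left, z up, the work surface at z = 0. Lengths are in m, angles in rad, forces in N, time in s.
With the tool pointing down it reaches from about 0.4 to 0.85 m from the base axis. Payload 4.5 kg.
Tool frame: the origin (TCP) lies on the centre line of the jaws, within the pads' length; the fingertips stand r.tips_ahead ahead of it and the grasp point (between the pads) is the TCP (r.tips_ahead is the distance from the TCP to the fingertips, in m); z points along the fingers, y is the direction in which the jaws open and shut (so a half turn about z gives the same grasp; the last joint's range is limited). The gripper opens to 88 mm and grips with 3 to 60 N. Pads are 18 mm wide; open, the fingers measure 123 mm over their backs; the gripper's body (75 mm by 187 mm) begins 45 mm behind the grasp point.
Start: joints at [-1.071, 0.689, -0.195, 1.565, 0.157, 0.902, -0.215], TCP at [0.281, 0.558, 0.258] pointing down, gripper open.
Joint ranges: [-3.01, 3.01], [-0.46, 2.08], [-1.47, 1.51], [0.13, 2.56], [-1, 4.14], [0.04, 2.09], [-2.66, 2.66]. Speed limits (rad/s): [2.57, 2.57, 3.14, 3.14, 3.14, 3.14, 3.14].

INTERFACE

Orientations are given as a unit quaternion [x, y, z, w].
In Python, from plant import r gives the robot as it stands.
- The arm moves only by the shell command python3 -m inch 'ROWS' [FORCE]. ROWS is JSON, a list of rows, each a list of 5 numbers: the shift along the world's x, y, z in units of 25 mm (1.0 is 25 mm), then the turn about the world's z in units of 6 degrees (1.0 is 6 degrees), then the finger opening in mm, from 0 to 88.1. A call has 1 to 5 rows; each row shifts and turns the commanded pose from where the row before left it; what a row does not reach is not made up. A row lasts 1/10 s, in which the tool goes at most 50 mm and 8.59 degrees, less where a joint would pass 70% of its speed; a pose out of reach is approached as far as the arm can. A call is refused whole if a number of a shift passes 1 or a number of a turn 1, either way. A call with a gripper value outside its range is refused whole. The fingers move at their own pace and stop on an object; FORCE is the grip in N (left out, the last holds). Time passes only in rows, so rows that do not move let the fingers close. It gives the time, the measured TCP pose, the force and the opening at its end, in the units of the state.
- r.get_state(): the state, without advancing time (a new reading comes with each control period).
- r.snapshot(name): name is "side" or "top" or "wrist"; returns a dict with "pixels" (480x640x3 uint8, red, green, blue), "range_z" (480x640 float32, m along the optical axis (not along the pixel's ray), 0 where there is no reading), "K" (3x3 intrinsics, pixels), "k1" (the pictures are not rectified: a ray, as slopes to the right and down, at radius r is drawn at 1 + k1 r^2 times it, then the intrinsics apply), "position" and "attitude" of the camera in the world. Camera axes: x right, y up, looking along -z (the intrinsics and any distortion apply to the point x, -y, -z); pixel columns grow to the right and rows downward; lengths in m; the calibration is good to about 2 mm. A picture is of the moment at which its call begins.
- r.finish_job(): hands the job in, once; it reports no verdict.
The state is a dict: "clock": time; "q": joint angles; "qd": joint speeds; "joint_torque": joint torques, N m; "tool_pos": TCP position; "eef_rot": TCP orientation; "contact_force": force on the tool from outside, world axes, zero at the start; "moment": the same for the moment, N m; "opening": opening from 0.0 (shut) to 1.0 (fully open).
Only numpy, scipy, OpenCV 4.12 (cv2) and the standard library are available. Lean on these libraries where they do the work, as an engineer would, in place of code of your own. Each camera call takes 0.05 s, during which the arm holds its last target. There are 200 camera calls.

TASK

Put each of the three spice jars and the salt shaker into the round stand whose rim matches its lid: green in green, yellow in yellow, red in red, and the grey-capped shaker in the grey one. Each must stand upright and flat on the floor of its stand; set them down rather than dropping them, do not knock any over, and leave the wooden mill and the brown-lidded jar in the tray alone.

Things in the scene. Friction and masses are not known exactly. Their poses are not given: they have to be found in the camera images.
- green_jar: Glass spice jar with a green lid, 41 mm diameter, 108 mm tall, standing upright on the worktop. Origin at the centre of its underside, z up along its axis; round, so yaw has no meaning. Below 108 mm its side is near enough a plain cylinder. Its mass is 0.08 to 0.15 kg.
- yellow_jar: Glass spice jar with a mustard yellow lid, 45 mm diameter, 98 mm tall, standing upright on the worktop. Origin at the centre of its underside, z up along its axis; round, so yaw has no meaning. Below 98 mm its side is near enough a plain cylinder. Its mass is 0.08 to 0.15 kg.
- red_jar: Glass spice jar with a red lid, 44 mm diameter, 106 mm tall, standing upright on the worktop. Origin at the centre of its underside, z up along its axis; round, so yaw has no meaning. Below 106 mm its side is near enough a plain cylinder. Its mass is 0.08 to 0.15 kg.
- salt_shaker: Glass salt shaker with a pale grey domed cap, white salt inside, 44 mm diameter, 90 mm tall, cap narrower (34 mm), standing upright on the worktop. Origin at the centre of its underside, z up along its axis; round, so yaw has no meaning. Below 70 mm its side is near enough a plain cylinder. Its mass is 0.07 to 0.14 kg.
- green_stand: Round jar stand, fixed to the worktop for the job: a dark wooden disc 73 mm across with a raised green rim all round, and nothing above it. Inner floor 4 mm above the worktop, rim top 14 mm above it, rim 72 mm outside diameter, opening 62 mm at the top and 64 mm at the floor. Origin at the centre of its underside on the worktop, z up; yaw has no meaning.
- yellow_stand: Round jar stand, fixed to the worktop for the job: a dark wooden disc 73 mm across with a raised mustard yellow rim all round, and nothing above it. Inner floor 4 mm above the worktop, rim top 14 mm above it, rim 72 mm outside diameter, opening 62 mm at the top and 64 mm at the floor. Origin at the centre of its underside on the worktop, z up; yaw has no meaning.
- red_stand: Round jar stand, fixed to the worktop for the job: a dark wooden disc 73 mm across with a raised red rim all round, and nothing above it. Inner floor 4 mm above the worktop, rim top 14 mm above it, rim 72 mm outside diameter, opening 62 mm at the top and 64 mm at the floor. Origin at the centre of its underside on the worktop, z up; yaw has no meaning.
- grey_stand: Round jar stand, fixed to the worktop for the job: a dark wooden disc 73 mm across with a raised light grey rim all round, and nothing above it. Inner floor 4 mm above the worktop, rim top 14 mm above it, rim 72 mm outside diameter, opening 62 mm at the top and 64 mm at the floor. Origin at the centre of its underside on the worktop, z up; yaw has no meaning.
- salt_mill: Bystander: turned wooden mill, 58 mm diameter, 170 mm tall, loose in the small wooden tray at the right end of the worktop. Origin at the centre of its underside, z up. Not to be moved. Also near: a wall cabinet over the back of the worktop, y -0.34 to 0.26, underside at z 0.45, front at x 0.64, bar handle out to x 0.61 at z 0.57 to 0.59; keep the wrist clear of it.
- spice_a: Bystander: spice jar with a dark brown lid, 41 mm diameter, 105 mm tall, loose in the same tray at the right. Origin at the centre of its underside, z up. It has no stand; not to be moved.
Not all that is in view belongs to the job. Of the things that look like the red_jar, the larger one is meant.

How it is judged:
At the end, for the whole second after the job is handed in: Each jar and the shaker stands upright (within 0.1 rad) on the floor of the stand of its own colour: axis within 15 mm of the stand's centre, underside less than 8 mm above the worktop (the floor is at 4 mm), at rest, and not touched by the fingers (horizontal distance between green_jar and green_stand below 0.015 m and z of green_jar in the frame of green_stand below 0.008 m and angle between each of green_jar, yellow_jar, red_jar, salt_shaker's own z axis and vertical below 0.1 rad and linear speed of each of green_jar, yellow_jar, red_jar, salt_shaker below 0.02 m/s and angular speed of each of green_jar, yellow_jar, red_jar, salt_shaker below 0.2 rad/s and contact force between each of green_jar, yellow_jar, red_jar, salt_shaker and the fingers below 0.1 N and horizontal distance between yellow_jar and yellow_stand below 0.015 m and z of yellow_jar in the frame of yellow_stand below 0.008 m and horizontal distance between red_jar and red_stand below 0.015 m and z of red_jar in the frame of red_stand below 0.008 m and horizontal distance between salt_shaker and grey_stand below 0.015 m and z of salt_shaker in the frame of grey_stand below 0.008 m).
It fails at once if the wooden mill or the brown-lidded jar in the tray is shifted by more than 15 mm (distance of any of salt_mill, spice_a from where it was at the start of the episode above 0.015 m).
It fails at once if a jar or the shaker is tipped over (more than 45 degrees) (angle between any of green_jar, yellow_jar, red_jar, salt_shaker's own z axis and vertical above 0.785 rad).
It fails at once if a jar or the shaker is dropped (free of the fingers and faster than 0.7 m/s: a fall of about 25 mm) ((contact force between green_jar and the fingers below 0.01 N and linear speed of green_jar above 0.7 m/s) or (contact force between yellow_jar and the fingers below 0.01 N and linear speed of yellow_jar above 0.7 m/s) or (contact force between red_jar and the fingers below 0.01 N and linear speed of red_jar above 0.7 m/s) or (contact force between salt_shaker and the fingers below 0.01 N and linear speed of salt_shaker above 0.7 m/s)).
It also fails if it takes over 88 s, if anything falls off the work surface, if the arm or the gripper's body presses on something with over 40 N, if the wrist force passes 120 N, or if a joint passes its speed limit or range.

## Working session

There is one attempt and no reset: what is moved stays moved. The work goes in short steps, Python scripts to look and compute and a shell command to move; the robot and the scene stay as the last step left them, time stands still between calls to the robot, and variables do not carry over. Pictures are saved under pics/ and viewed, about 12 in all and at most 16, crops included, and the job is handed in when it is done.

```bash
mkdir -p pics; ls; cat > h.py <<'E'
import numpy as np, cv2
from plant import r
from scipy.spatial.transform import Rotation as R
def snap(n,save=None):
    s=r.snapshot(n)
    if save: cv2.imwrite('pics/'+save,s['pixels'][:,:,::-1])
    return s
def cam(s):
    a=np.array(s['attitude'],float)
    M=a if a.shape==(3,3) else R.from_quat(a).as_matrix()
    return M,np.array(s['position'],float)
def rays(s,uv):
    K=np.array(s['K']);k=float(s['k1'])
    uv=np.atleast_2d(np.array(uv,float))
    x=cv2.undistortPoints(uv[:,None,:],K,np.array([k,0,0,0,0.]))[:,0]
    M,p=cam(s)
    return np.c_[x[:,0],-x[:,1],-np.ones(len(x))]@M.T,p
def onplane(s,uv,z):
    d,p=rays(s,uv); return p+d*((z-p[2])/d[:,2])[:,None]
def cloud(s):
    v,u=np.mgrid[0:480,0:640]
    d,p=rays(s,np.c_[u.ravel(),v.ravel()])
    return (p+d*s['range_z'].reshape(-1,1)).reshape(480,640,3)
E
python3 - <<'E'
from h import *
for n in ['top','side','wrist']:
    s=snap(n,n+'0.png'); print(n,s['position'],s['attitude'],s['k1'],np.array(s['K']).tolist())
print(r.get_state(),r.tips_ahead)
E
```

```text
pics
top [ 0.40546363 -0.05766073  0.88478871] [-0.05875847  0.03463885  0.70663728 -0.70428073] 0.030291968893067456 [[495.3271467187447, 0.0, 317.54257794230745], [0.0, 495.3271467187447, 233.08470241384074], [0.0, 0.0, 1.0]]
side [0.38888386 0.96810042 0.43693444] [-0.03878045  0.56683416  0.82175281 -0.04378842] 0.06026974144488762 [[554.6723081183472, 0.0, 325.5291665159395], [0.0, 554.6723081183472, 249.16862167942622], [0.0, 0.0, 1.0]]
wrist [0.21629113 0.59102484 0.38499811] [-0.12220467 -0.07464225  0.52004303  0.84205095] -0.07948676272716147 [[377.17408279752397, 0.0, 319.4315478094759], [0.0, 377.17408279752397, 243.3335196284994], [0.0, 0.0, 1.0]]
{'clock': 0.15, 'q': array([-1.0711968 ,  0.68975601, -0.19453097,  1.56605545,  0.15729138,
        0.90247984, -0.21512617]), 'qd': array([-6.81562471e-05, -3.04389943e-03,  1.01355151e-03, -4.64362179e-03,
       -9.16731642e-04,  1.37258245e-03, -9.78553297e-04]), 'joint_torque': array([-9.86805389e-04, -5.27863240e+01, -1.26848392e+00, -1.53586739e+01,
       -5.25198702e-02,  3.91075067e-03,  1.11110319e-04]), 'tool_pos': array([0.28054509, 0.55802296, 0.25712962]), 'eef_rot': array([ 2.30785081e-01,  9.73004531e-01, -6.46267442e-04, -1.08693227e-04]), 'contact_force': array([ 0.14738261, -0.08010775, -0.03841437]), 'moment': array([-0.05341146,  0.01285356, -0.0063411 ]), 'opening': 0.998019858963566} 0.019
```

View pics/top0.png

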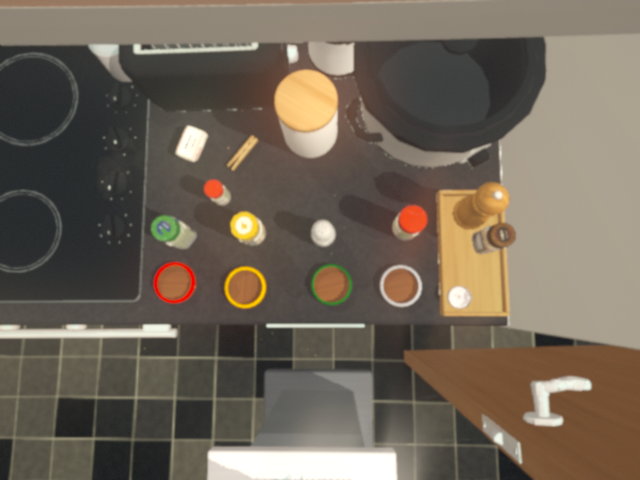

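View pics/side0.png

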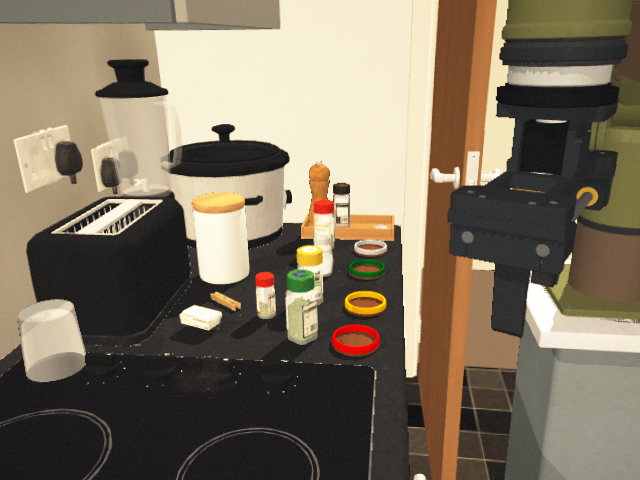

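The top view shows the lids at green (165,228), yellow (244,225), red (411,218) and shaker (322,232), with the red decoy at (214,189). The stands are at red (174,282), yellow (245,287), green (331,284) and grey (400,286). The side view shows all of them too. Next I triangulate.

```bash
cat > loc.py <<'E'
from h import *
s=snap('top');t=snap('side')
def near(S,lo,hi,seed,rad):
    hsv=cv2.cvtColor(S['pixels'],cv2.COLOR_RGB2HSV)
    m=cv2.inRange(hsv,np.array(lo),np.array(hi))
    c=np.zeros_like(m);cv2.circle(c,seed,rad,255,-1);m&=c
    return m
col={'green':((45,90,30),(85,255,255)),'yellow':((18,130,80),(32,255,255)),'red':((0,170,80),(6,255,255))}
def ctr(m):
    n,l,st,ce=cv2.connectedComponentsWithStats(m); i=1+np.argmax(st[1:,4]); pts=cv2.findNonZero((l==i).astype(np.uint8))
    (x,y),rr=cv2.minEnclosingCircle(pts); e=cv2.fitEllipse(cv2.convexHull(pts)); return e[0],rr,st[i,4],(l==i)
def tri(a,b):
    d1,p1=rays(s,a);d2,p2=rays(t,b);d1,d2=d1[0],d2[0]
    k=np.linalg.lstsq(np.c_[d1,-d2],p2-p1,rcond=None)[0]
    A,B=p1+k[0]*d1,p2+k[1]*d2
    return (A+B)/2,np.linalg.norm(A-B)
C=cloud(s);Ct=cloud(t)
P=lambda a:np.round(a,4).tolist()
for n,ta,sa in [('green',(165,228),(300,281)),('yellow',(244,225),(310,257)),('red',(411,218),(323,208)),('red',(214,189),(264,280))]:
    a=ctr(near(s,*col[n],ta,20));b=ctr(near(t,*col[n],sa,17))
    q=C[a[3]];q=q[(q[:,2]>.03)]
    print(n,'jar px',P(a[0]),round(a[1],1),P(b[0]),'tri',[P(v) for v in tri(a[0],b[0])],'depth top z',P(np.percentile(q[:,2],[50,95])),'xy top pts',P(np.median(q[q[:,2]>np.percentile(q[:,2],60)],0)))
for n,ta,sa in [('red',(174,282),(356,340)),('yellow',(245,287),(366,303)),('green',(331,284),(367,269))]:
    a=ctr(near(s,*col[n],ta,28));b=ctr(near(t,*col[n],sa,30))
    print(n,'stand',P(a[0]),P(onplane(s,a[0],.014)),'side',P(onplane(t,b[0],.014)),'tri',[P(v) for v in tri(a[0],b[0])])
g=((0,0,110),(179,60,255))
a=ctr(near(s,*g,(400,286),28));b=ctr(near(t,*g,(370,247),20)); print('grey',P(a[0]),a[1],P(onplane(s,a[0],.014)),'side',P(b[0]),P(onplane(t,b[0],.014)),[P(v) for v in tri(a[0],b[0])])
a=ctr(near(s,*g,(322,232),18));q=C[a[3]];print('salt',P(a[0]),a[1],P(onplane(s,a[0],.08)),P(onplane(s,a[0],.045)),P(np.percentile(q[:,2],[50,95])),P(np.median(q[q[:,2]>np.percentile(q[:,2],70)],0)))
for nm,(u,v) in [('cap',(322,227)),('mill',(492,197)),('brown',(502,235)),('canister',(307,97))]:print(nm,P(C[v,u]))
E
python3 loc.py
```

```text
green jar px [164.4171, 228.0356] 14.4 [299.5245, 280.3377] tri [[0.5202, 0.2169, 0.0989], 0.001] depth top z [0.1074, 0.1101] xy top pts [0.5135, 0.2134, 0.1087]
yellow jar px [243.7795, 225.2852] 15.1 [308.7754, 255.4148] tri [[0.5251, 0.0899, 0.0893], 0.0005] depth top z [0.0979, 0.1001] xy top pts [0.5205, 0.0859, 0.099]
red jar px [412.8475, 218.7699] 14.3 [323.6515, 206.5346] tri [[0.5324, -0.1834, 0.0963], 0.0004] depth top z [0.1057, 0.108] xy top pts [0.5371, -0.18, 0.107]
red jar px [212.8093, 188.3676] 9.2 [264.0475, 279.0893] tri [[0.5918, 0.1478, 0.0679], 0.0003] depth top z [0.0731, 0.0754] xy top pts [0.5921, 0.1473, 0.0743]
red stand [174.2206, 282.2362] [[0.4353, 0.2251, 0.014]] side [[0.4352, 0.2352, 0.014]] tri [[0.4356, 0.2267, 0.0091], 0.0002]
yellow stand [244.8427, 286.9374] [[0.4266, 0.0999, 0.014]] side [[0.427, 0.1093, 0.014]] tri [[0.4271, 0.1007, 0.0098], 0.0006]
green stand [331.0565, 284.2281] [[0.431, -0.0515, 0.014]] side [[0.4314, -0.0433, 0.014]] tri [[0.4314, -0.0515, 0.0106], 0.0007]
grey [400.5583, 285.4268] 22.102134704589844 [[0.4288, -0.1722, 0.014]] side [370.2081, 246.6018] [[0.4293, -0.1629, 0.014]] [[0.4292, -0.1727, 0.0103], 0.0008]
salt [322.9661, 232.7866] 14.23034954071045 [[0.513, -0.0391, 0.08]] [[0.5177, -0.0383, 0.045]] [0.0798, 0.0895] [0.5168, -0.0377, 0.0876]
cap [0.5212, -0.0378, 0.0895]
mill [0.553, -0.2878, 0.1644]
brown [0.5036, -0.3165, 0.1132]
canister [0.7125, -0.017, 0.1591]
```

```bash
python3 -c "
from h import *
a=cv2.imread('pics/top0.png')[170:310,140:540];b=cv2.imread('pics/side0.png')[180:360,240:440]
cv2.imwrite('pics/c1.png',np.vstack([cv2.resize(a,(800,280),interpolation=2),np.pad(cv2.resize(b,(355,320)),((0,0),(0,445),(0,0)))]))"
```

```text
(no output)
```

View pics/c1.png

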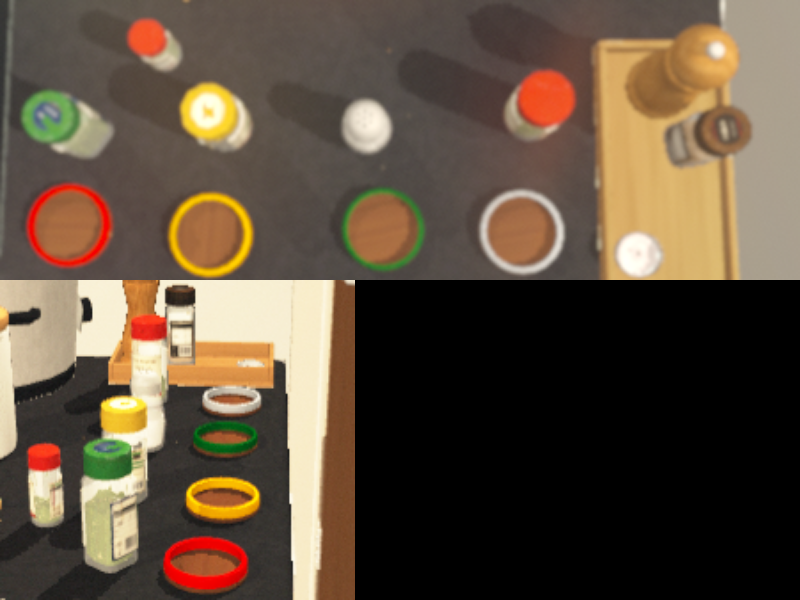

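```bash
python3 -m inch '[[0.63,-0.91,0,-0.7,80],[0.63,-0.91,0,-0.7,80],[0.63,-0.91,0,-0.7,80],[0.63,-0.91,0,-0.7,80],[0.63,-0.91,0,-0.7,80]]' 12
python3 -m inch '[[0.63,-0.91,0,-0.7,80],[0.63,-0.91,0,-0.7,80],[0.63,-0.91,0,-0.7,80],[0.63,-0.91,0,-0.7,80],[0.63,-0.91,0,-0.7,80]]'
python3 -m inch '[[0.63,-0.91,0,-0.7,80],[0.63,-0.91,0,-0.7,80],[0.63,-0.91,0,-0.7,80],[0.63,-0.91,0,-0.7,80],[0.63,-0.91,0,-0.7,80]]'
python3 -m inch '[[0,0,0,0,80],[0,0,0,0,80]]'
python3 -c "
from h import *
s=snap('wrist','w1.png');print(s['position'],r.get_state()['tool_pos'])"
```

```text
clock: 0.75
tool_pos: [0.36, 0.4437, 0.2577]
eef_rot: [0.406, 0.914, -0.0, 0.0]
contact_force: [-0.2, 0.8, -0.7]
opening: 0.907
clock: 1.25
tool_pos: [0.4387, 0.33, 0.2578]
eef_rot: [0.565, 0.825, 0.0, -0.0]
contact_force: [1.0, 0.8, -0.5]
opening: 0.905
clock: 1.75
tool_pos: [0.5174, 0.2163, 0.2578]
eef_rot: [0.706, 0.708, 0.0, -0.0]
contact_force: [0.4, -0.0, -1.0]
opening: 0.907
clock: 1.95
tool_pos: [0.5169, 0.2171, 0.2576]
eef_rot: [0.705, 0.709, -0.0, -0.0]
contact_force: [-0.5, 0.9, 0.8]
opening: 0.906
[0.51758487 0.29025637 0.38565566] [0.51635555 0.2181404  0.25763097]
```

View pics/w1.png

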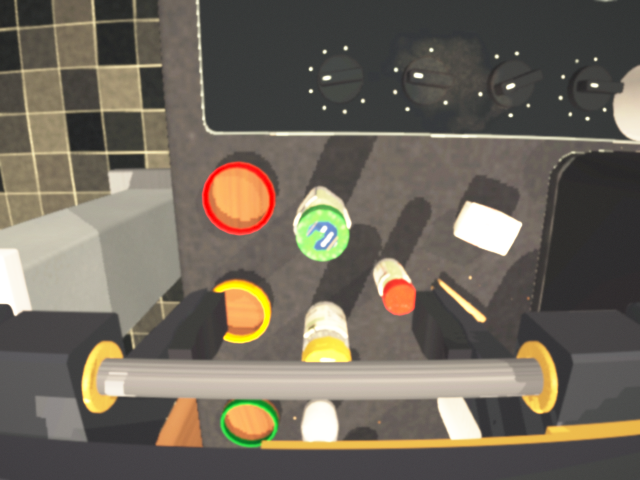

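```bash
cat > far.py <<'E'
from loc import near,col,ctr
from h import *
def fit(S,n,seed,rad,z):
    m=near(S,*(col[n] if isinstance(n,str) else n),seed,rad); _,_,_,l=ctr(m)
    c=max(cv2.findContours(l.astype(np.uint8),0,cv2.CHAIN_APPROX_NONE)[0],key=cv2.contourArea)[:,0]
    P=onplane(S,c,z)[:,:2]; cam=np.array(S['position'])[:2]
    o=P.mean(0); 
    for _ in range(3):
        Q=P[(P-o)@(o-cam)>0]
        A=np.c_[2*Q,np.ones(len(Q))]; x=np.linalg.lstsq(A,(Q**2).sum(1),rcond=None)[0]; o=x[:2]
    return np.round(o,4),round(2000*np.sqrt(x[2]+o@o),1)
E
python3 - <<'E' | grep F
from far import *
t=snap('top');w=snap('wrist')
for n,S,p,rad,z in [('green',w,(324,234),36,.108),('green',t,(165,228),20,.108),('yellow',t,(244,225),20,.098),('red',t,(411,218),20,.106),('red',w,(238,198),45,.014),('red',t,(174,282),28,.014),('yellow',t,(245,287),28,.014),('green',t,(331,284),28,.014),(((0,0,110),(179,60,255)),t,(400,286),28,.014)]:
    print('F',n,z,*fit(S,n,p,rad,z))
E
```

```text
F green 0.108 [0.5206 0.2148] 37.8
F green 0.108 [0.5198 0.2161] 39.5
F yellow 0.098 [0.5245 0.0893] 45.1
F red 0.106 [ 0.531  -0.1819] 43.1
F red 0.014 [0.4362 0.2259] 71.0
F red 0.014 [0.4358 0.2268] 70.8
F yellow 0.014 [0.4271 0.1003] 73.1
F green 0.014 [ 0.4315 -0.0512] 70.6
F ((0, 0, 110), (179, 60, 255)) 0.014 [ 0.4292 -0.172 ] 74.3
```

```bash
python3 -m inch '[[0.14,-0.1,-0.9,0,80],[0,0,-0.9,0,80],[0,0,-0.9,0,80],[0,0,-0.9,0,80],[0,0,-0.9,0,80]]' 15
python3 -m inch '[[0,0,-0.9,0,80],[0,0,-0.9,0,80],[0,0,-0.6,0,80],[0,0,-0.4,0,80],[0,0,0,0,80]]'
python3 -m inch '[[0,0,0,0,36],[0,0,0,0,36],[0,0,0,0,36],[0,0,0,0,36],[0,0,0,0,36]]'
python3 -m inch '[[0,0,0.2,0,36],[0,0,0.2,0,36],[0,0,0,0,36]]'
```

```text
clock: 2.7
tool_pos: [0.5202, 0.2156, 0.1445]
eef_rot: [0.705, 0.71, 0.0, -0.0]
contact_force: [-0.2, -0.5, 1.0]
opening: 0.905
clock: 3.2
tool_pos: [0.5198, 0.2148, 0.0743]
eef_rot: [0.705, 0.709, -0.001, -0.0]
contact_force: [-0.5, 0.4, 0.3]
opening: 0.907
clock: 3.7
tool_pos: [0.5204, 0.2148, 0.0757]
eef_rot: [0.705, 0.709, 0.0, 0.0]
contact_force: [-0.7, 0.8, 2.6]
opening: 0.524
clock: 4.0
tool_pos: [0.5209, 0.2148, 0.086]
eef_rot: [0.705, 0.709, 0.001, 0.0]
contact_force: [0.4, -0.5, -0.2]
opening: 0.526
```

```bash
python3 -m inch '[[0,0,0.5,0,36],[0,0,0.5,0,36],[0,0,0.5,0,36],[0,0,0.5,0,36],[0,0,0,0,36]]'
python3 -c "
from h import *
s=snap('side','s1.png');w=snap('wrist','w2.png');cv2.imwrite('pics/c2.png',np.hstack([cv2.imread('pics/s1.png')[150:400,150:450],cv2.imread('pics/w2.png')[150:400,120:520]]))"
```

```text
clock: 4.5
tool_pos: [0.5217, 0.2152, 0.1375]
eef_rot: [0.705, 0.709, 0.002, 0.001]
contact_force: [1.2, 0.5, -1.5]
opening: 0.526
```

View pics/c2.png

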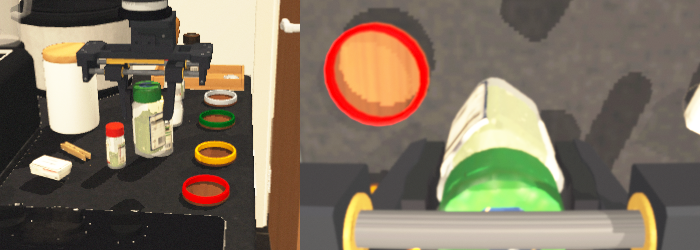

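```bash
python3 -m inch '[[-0.72,-0.4,0.2,0,36],[-0.72,-0.4,0.2,0,36],[-0.72,-0.4,0,0,36],[-0.72,-0.4,0,0,36],[-0.72,-0.4,0,0,36]]'
python3 -m inch '[[0,-0.86,0,0,36],[0,-0.86,0,0,36],[0,-0.86,0,0,36],[0,-0.86,0,0,36],[0,-0.86,0,0,36]]'
python3 -m inch '[[0,-0.86,0,0,36],[0,-0.86,0,0,36],[0,-0.86,0,0,36],[0,-0.86,0,0,36],[0,-0.86,0,0,36]]'
python3 -m inch '[[0,0,0,0,36],[0,0,0,0,36],[0,0,0,0,36]]'
python3 -c "
from h import *
s=snap('side','s2.png');w=snap('wrist','w3.png');cv2.imwrite('pics/c3.png',np.hstack([cv2.imread('pics/s2.png')[100:350,250:500],cv2.imread('pics/w3.png')[150:400,120:520]]));print(r.get_state()['tool_pos'])"
```

```text
clock: 5.1
tool_pos: [0.4295, 0.1642, 0.1449]
eef_rot: [0.705, 0.709, -0.0, -0.0]
contact_force: [-0.0, -0.1, -1.7]
opening: 0.524
clock: 5.6
tool_pos: [0.4302, 0.0563, 0.1448]
eef_rot: [0.705, 0.709, -0.0, -0.0]
contact_force: [-0.2, -0.3, -0.9]
opening: 0.527
clock: 6.1
tool_pos: [0.4302, -0.0511, 0.1448]
eef_rot: [0.705, 0.709, -0.0, -0.0]
contact_force: [-0.1, -1.0, -1.4]
opening: 0.527
clock: 6.4
tool_pos: [0.4305, -0.0491, 0.1451]
eef_rot: [0.705, 0.71, 0.0, -0.0]
contact_force: [-0.4, 0.1, -1.6]
opening: 0.524
[ 0.43048969 -0.04906618  0.14512327]
```

View pics/c3.png

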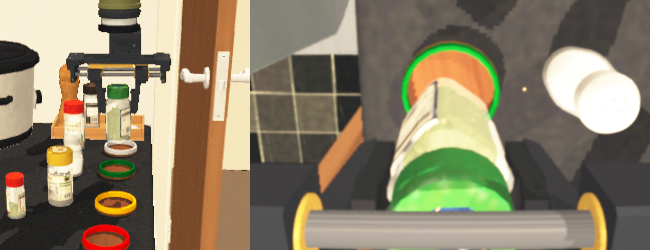

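```bash
python3 -m inch '[[0.04,-0.08,-0.6,0,36],[0,0,-0.6,0,36],[0,0,-0.6,0,36],[0,0,-0.45,0,36],[0,0,-0.1,0,36]]'
python3 -m inch '[[0,0,-0.1,0,36],[0,0,-0.08,0,36],[0,0,0,0,36]]'
```

```text
clock: 7.0
tool_pos: [0.4311, -0.0513, 0.0855]
eef_rot: [0.705, 0.71, -0.0, -0.001]
contact_force: [0.1, -1.3, -1.9]
opening: 0.522
clock: 7.3
tool_pos: [0.4316, -0.0522, 0.0822]
eef_rot: [0.705, 0.709, 0.0, 0.0]
contact_force: [-0.3, -0.1, -2.8]
opening: 0.53
```

```bash
python3 -m inch '[[0,0,-0.05,0,36],[0,0,-0.05,0,36],[0,0,0,0,36]]'
python3 -m inch '[[0,0,-0.04,0,36],[0,0,-0.0,0,36]]'
```

```text
clock: 7.6
tool_pos: [0.4316, -0.0524, 0.0797]
eef_rot: [0.705, 0.709, 0.0, 0.0]
contact_force: [0.4, 0.3, 1.1]
opening: 0.529
clock: 7.8
tool_pos: [0.4311, -0.0525, 0.0792]
eef_rot: [0.705, 0.709, -0.0, 0.0]
contact_force: [-2.0, 1.1, 8.7]
opening: 0.522
```

```bash
python3 -m inch '[[0,0,0,0,56],[0,0,0,0,64],[0,0,0,0,64],[0,0,0.2,0,64],[0,0,0.6,0,64]]'
python3 -m inch '[[0,0,0.9,0,64],[0,0,0.9,0,80],[0,0,0.9,0,80],[0,0,0.9,0,80],[0,0,0.9,0,80]]'
python3 -m inch '[[0.8,-0.7,0.9,0,80],[0.8,-0.8,0,0,80],[0.8,-0.9,0,0,80],[0.8,-0.9,0,0,80],[0.8,-0.9,0,0,80]]'
python3 -m inch '[[0,-0.98,0,0,80],[0,0,0,0,80],[0,0,0,0,80]]'
python3 - <<'E' | grep -v jar
from far import *
w=snap('wrist','w4.png');t=snap('top','t4.png');print(r.get_state()['tool_pos'])
print('F',fit(t,'green',(332,284),30,.112))
cv2.imwrite('pics/c4.png',np.hstack([cv2.imread('pics/t4.png')[100:400,280:480],w['pixels'][:,:,::-1][100:400]]))
E
```

```text
clock: 8.3
tool_pos: [0.4309, -0.0522, 0.0981]
eef_rot: [0.705, 0.709, -0.001, -0.001]
contact_force: [-1.4, 0.2, 0.6]
opening: 0.724
clock: 8.8
tool_pos: [0.4311, -0.0523, 0.2122]
eef_rot: [0.705, 0.709, -0.0, 0.0]
contact_force: [0.7, 0.4, 0.1]
opening: 0.909
clock: 9.3
tool_pos: [0.5318, -0.1582, 0.2338]
eef_rot: [0.705, 0.709, -0.0, -0.0]
contact_force: [0.5, 0.5, -0.1]
opening: 0.909
clock: 9.6
tool_pos: [0.5308, -0.1817, 0.2334]
eef_rot: [0.706, 0.709, -0.0, -0.001]
contact_force: [-0.7, -0.3, 0.4]
opening: 0.911Traceback (most recent call last):
  File "<stdin>", line 1, in <module>
  File "far.py", line 1, in <module>
    from loc import near,col,ctr
  File "loc.py", line 20, in <module>
    a=ctr(near(s,*col[n],ta,20));b=ctr(near(t,*col[n],sa,17))
  File "loc.py", line 10, in ctr
    n,l,st,ce=cv2.connectedComponentsWithStats(m); i=1+np.argmax(st[1:,4]); pts=cv2.findNonZero((l==i).astype(np.uint8))
                                                       ~~~~~~~~~^^^^^^^^^^
    return _wrapfunc(a, 'argmax', axis=axis, out=out, **kwds)
    return bound(*args, **kwds)
ValueError: attempt to get argmax of an empty sequence
```

```bash
sed -i '/^C=cloud/,$d; s/^s=snap.*$//' loc.py
python3 - <<'E'
from far import *
w=snap('wrist','w4.png');t=snap('top','t4.png');print(r.get_state()['tool_pos'])
cv2.imwrite('pics/c4.png',np.hstack([cv2.imread('pics/t4.png')[100:400,280:480],w['pixels'][:,:,::-1][100:400,40:600]]))
try: print('F',fit(t,'green',(332,284),30,.112))
except Exception as e: print(e)
E
```

```text
[ 0.53131496 -0.18021835  0.2336221 ]
F (array([ 0.4282, -0.0522]), np.float64(62.8))
```

View pics/c4.png

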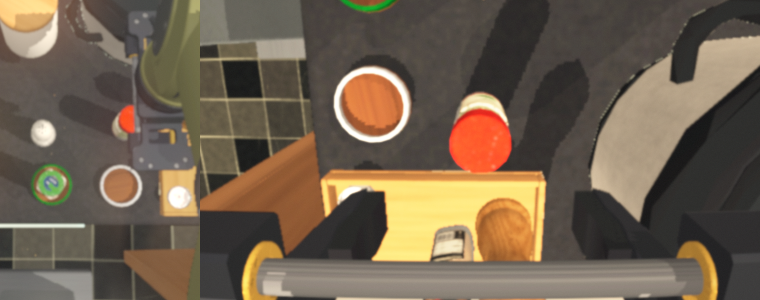

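```bash
python3 - <<'E'
from far import *
w=snap('wrist');t=snap('side')
print('F',fit(w,'red',(320,240),45,.106))
print('grey',fit(w,((0,0,150),(179,50,255)),(212,204),48,.014))
for n,S in (('w',w),('s',t)):
    C=cloud(S).reshape(-1,3);C=C[(S['range_z'].ravel()>.1)]
    for lo,hi in [(.02,.1),(.1,.15),(.15,.25)]:
        q=C[(C[:,1]>-.24)&(C[:,1]<-.12)&(C[:,2]>lo)&(C[:,2]<hi)&(C[:,0]>.575)]
        print(n,lo,hi,len(q),np.percentile(q[:,0],[0,2]) if len(q) else '')
E
```

```text
F (array([ 0.5319, -0.1982]), np.float64(25.1))
grey (array([ 0.4296, -0.1732]), np.float64(71.1))
w 0.02 0.1 5006 [0.63109625 0.63265286]
w 0.1 0.15 5821 [0.62787184 0.62927614]
w 0.15 0.25 19097 [0.57500236 0.57842194]
s 0.02 0.1 1320 [0.57591255 0.63144118]
s 0.1 0.15 800 [0.62623242 0.62856899]
s 0.15 0.25 1545 [0.57504342 0.57923307]
```

```bash
python3 - <<'E'
from far import *
w=snap('wrist')
print('F',fit(w,((0,150,80),(12,255,255)),(320,240),45,.106))
C=cloud(w).reshape(-1,3);C=C[w['range_z'].ravel()>.2]
for lo,hi in [(.1,.13),(.13,.16),(.16,.2)]:
  for y in np.arange(-.30,-.04,.03):
    q=C[(abs(C[:,1]-y)<.015)&(C[:,2]>lo)&(C[:,2]<hi)&(C[:,0]>.575)]
    print(lo,round(y,2),len(q),np.round(np.percentile(q[:,0],[0,3]),3) if len(q) else '')
E
```

```text
F (array([ 0.5325, -0.1828]), np.float64(44.1))
0.1 -0.3 0 
0.1 -0.27 0 
0.1 -0.24 0 
0.1 -0.21 532 [0.629 0.629]
0.1 -0.18 855 [0.633 0.635]
0.1 -0.15 970 [0.645 0.646]
0.1 -0.12 1112 [0.65  0.651]
0.1 -0.09 425 [0.653 0.66 ]
0.1 -0.06 1452 [0.672 0.674]
0.13 -0.3 105 [0.575 0.575]
0.13 -0.27 40 [0.575 0.575]
0.13 -0.24 0 
0.13 -0.21 639 [0.627 0.627]
0.13 -0.18 1174 [0.631 0.632]
0.13 -0.15 1415 [0.643 0.644]
0.13 -0.12 2432 [0.65  0.653]
0.13 -0.09 2446 [0.653 0.657]
0.13 -0.06 533 [0.672 0.674]
0.16 -0.3 0 
0.16 -0.27 70 [0.622 0.622]
0.16 -0.24 0 
0.16 -0.21 62 [0.619 0.619]
0.16 -0.18 80 [0.631 0.633]
0.16 -0.15 215 [0.642 0.643]
0.16 -0.12 9 [0.663 0.663]
0.16 -0.09 0 
0.16 -0.06 0
```

```bash
python3 -m inch '[[0.03,-0.05,0,0.95,72],[0,0,0,0.95,72],[0,0,0,0.95,72],[0,0,0,0.95,72],[0,0,0,0.95,72]]'
python3 -m inch '[[0,0,0,0.95,72],[0,0,0,0.95,72],[0,0,0,0,72],[0,0,0,0,72]]'
```

```text
clock: 10.45
tool_pos: [0.5322, -0.1827, 0.2335]
eef_rot: [0.507, 0.862, 0.0, -0.0]
contact_force: [-0.2, 1.3, -0.0]
opening: 0.819
clock: 10.85
tool_pos: [0.5322, -0.1829, 0.2335]
eef_rot: [0.422, 0.907, 0.0, -0.0]
contact_force: [-0.4, -0.2, -0.7]
opening: 0.821
```

```bash
python3 -m inch '[[0,0,-0.8,0,72],[0,0,-0.8,0,72],[0,0,-0.8,0,72],[0,0,-0.8,0,72],[0,0,-0.8,0,72]]'
python3 -m inch '[[0,0,-0.8,0,72],[0,0,-0.8,0,72],[0,0,-0.5,0,72],[0,0,-0.2,0,72],[0,0,0,0,72]]'
python3 -m inch '[[0,0,0,0,36],[0,0,0,0,36],[0,0,0,0,36],[0,0,0,0,36],[0,0,0,0,36]]'
python3 -m inch '[[0,0,0.2,0,36],[0,0,0.4,0,36],[0,0,0.8,0,36],[0,0,0.9,0,36],[0,0,0.9,0,36]]'
python3 -m inch '[[0,0,0.9,0,36],[0,0,0.9,0,36],[0,0,0,0,36]]'
python3 -c "
from h import *
s=snap('side','s5.png');w=snap('wrist','w5.png');cv2.imwrite('pics/c5.png',np.hstack([cv2.imread('pics/s5.png')[50:350,200:500],cv2.imread('pics/w5.png')[100:400,120:520]]));print(r.get_state()['tool_pos'])"
```

```text
clock: 11.35
tool_pos: [0.5324, -0.183, 0.1328]
eef_rot: [0.422, 0.907, -0.0, 0.0]
contact_force: [-0.6, -0.7, -0.9]
opening: 0.819
clock: 11.85
tool_pos: [0.5321, -0.183, 0.0757]
eef_rot: [0.421, 0.907, -0.0, -0.0]
contact_force: [-0.5, 0.2, 0.6]
opening: 0.818
clock: 12.35
tool_pos: [0.5325, -0.1832, 0.0765]
eef_rot: [0.421, 0.907, 0.0, 0.0]
contact_force: [0.0, 0.5, 2.5]
opening: 0.49
clock: 12.85
tool_pos: [0.532, -0.183, 0.1573]
eef_rot: [0.421, 0.907, 0.0, -0.0]
contact_force: [-0.4, -0.2, -1.7]
opening: 0.488
clock: 13.15
tool_pos: [0.534, -0.1834, 0.2042]
eef_rot: [0.421, 0.907, 0.001, 0.003]
contact_force: [0.1, -0.6, -1.3]
opening: 0.486
[ 0.53208428 -0.18312344  0.2012786 ]
```

View pics/c5.png

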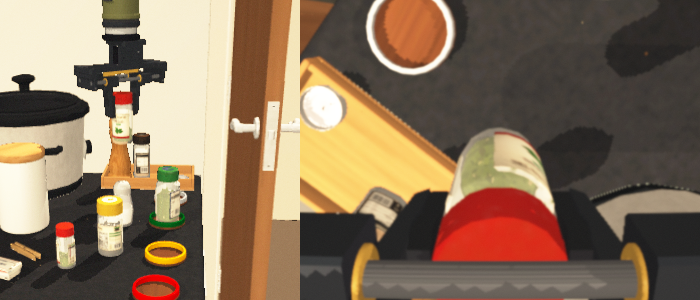

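```bash
python3 -m inch '[[-0.2,0.6,0.5,0,36],[-0.23,0.9,0,0,36],[-0.23,0.95,0,0,36],[-0.23,0.95,0,0,36],[-0.23,0.95,0,0,36]]'
python3 -m inch '[[-0.22,0.95,0,0,36],[-0.22,0.95,0,0,36],[-0.22,0.95,0,0,36],[-0.22,0.95,0,0,36],[-0.22,0.95,0,0,36]]'
python3 -m inch '[[-0.22,0.95,0,0,36],[-0.22,0.95,0,0,36],[-0.22,0.95,0,0,36],[-0.22,0.95,0,0,36],[-0.22,0.95,0,0,36]]'
python3 -m inch '[[-0.2,0.95,0,0,36],[-0.2,0.9,0,0,36],[-0.12,0.65,0,0,36],[0,0,0,0,36],[0,0,0,0,36]]'
```

```text
clock: 13.75
tool_pos: [0.5028, -0.0721, 0.2132]
eef_rot: [0.42, 0.907, -0.0, -0.001]
contact_force: [1.4, -0.4, -0.2]
opening: 0.489
clock: 14.25
tool_pos: [0.4751, 0.0464, 0.2133]
eef_rot: [0.42, 0.907, -0.0, -0.001]
contact_force: [0.6, 0.3, -1.0]
opening: 0.487
clock: 14.75
tool_pos: [0.4474, 0.1648, 0.2133]
eef_rot: [0.42, 0.907, -0.001, -0.001]
contact_force: [0.2, -0.5, -1.0]
opening: 0.487
clock: 15.25
tool_pos: [0.4352, 0.2254, 0.2133]
eef_rot: [0.42, 0.907, -0.001, -0.0]
contact_force: [-0.3, -0.1, -0.4]
opening: 0.49
```

```bash
python3 -m inch '[[0.03,0.04,-0.8,0,36],[0,0,-0.8,0,36],[0,0,-0.8,0,36],[0,0,-0.8,0,36],[0,0,-0.8,0,36]]'
python3 -m inch '[[0,0,-0.7,0,36],[0,0,-0.35,0,36],[0,0,-0.12,0,36],[0,0,-0.05,0,36],[0,0,0,0,36]]'
python3 -m inch '[[0,0,-0.06,0,36],[0,0,-0.0,0,36]]'
```

```text
clock: 15.75
tool_pos: [0.4371, 0.2249, 0.1128]
eef_rot: [0.422, 0.907, -0.001, 0.0]
contact_force: [0.1, 0.5, -1.5]
opening: 0.486
clock: 16.25
tool_pos: [0.4373, 0.2266, 0.0835]
eef_rot: [0.421, 0.907, 0.0, 0.0]
contact_force: [-0.7, -0.3, -1.1]
opening: 0.492
clock: 16.45
tool_pos: [0.4372, 0.2268, 0.0819]
eef_rot: [0.421, 0.907, 0.0, 0.0]
contact_force: [0.7, 0.5, -0.8]
opening: 0.49
```

```bash
python3 -m inch '[[0,0,-0.05,0,36],[0,0,-0.0,0,36]]'
python3 -m inch '[[0,0,-0.03,0,36],[0,0,-0.0,0,36]]'
```

```text
clock: 16.65
tool_pos: [0.4372, 0.2268, 0.0805]
eef_rot: [0.421, 0.907, 0.0, 0.0]
contact_force: [0.5, -0.2, 0.9]
opening: 0.492
clock: 16.85
tool_pos: [0.437, 0.2267, 0.0803]
eef_rot: [0.421, 0.907, 0.0, 0.0]
contact_force: [-1.3, -1.1, 9.2]
opening: 0.49
```

```bash
python3 -m inch '[[0,0,0,0,56],[0,0,0,0,66],[0,0,0,0,66],[0,0,0.2,0,66],[0,0,0.6,0,66]]'
python3 -m inch '[[0,0,0.9,0,66],[0,0,0.9,0,76],[0,0,0.9,0,76],[0,0,0.9,0,76],[0,0,0.9,0,76]]'
python3 -m inch '[[0.44,-0.68,0.2,-0.83,76],[0.44,-0.69,0,-0.83,76],[0.44,-0.69,0,-0.83,76],[0.44,-0.69,0,-0.83,76],[0.44,-0.69,0,-0.83,76]]'
python3 -m inch '[[0.44,-0.69,0,-0.83,76],[0.44,-0.69,0,-0.83,76],[0.44,-0.69,0,-0.83,76],[0,0,0,0,76],[0,0,0,0,76]]'
python3 - <<'E'
from far import *
w=snap('wrist','w6.png');t=snap('side','s6.png');print(r.get_state()['tool_pos'])
print('Y',fit(w,'yellow',(320,240),55,.098))
cv2.imwrite('pics/c6.png',np.hstack([t['pixels'][:,:,::-1][100:400,200:450],w['pixels'][:,:,::-1][100:400,60:600]]))
E
```

```text
clock: 17.35
tool_pos: [0.4363, 0.2263, 0.099]
eef_rot: [0.421, 0.907, -0.001, -0.001]
contact_force: [-0.2, 0.5, 0.0]
opening: 0.749
clock: 17.85
tool_pos: [0.4367, 0.2265, 0.2132]
eef_rot: [0.421, 0.907, -0.0, -0.0]
contact_force: [0.6, 0.5, -0.0]
opening: 0.862
clock: 18.35
tool_pos: [0.4925, 0.1387, 0.2164]
eef_rot: [0.61, 0.793, -0.001, -0.0]
contact_force: [0.6, -0.4, 0.2]
opening: 0.863
clock: 18.85
tool_pos: [0.5249, 0.0889, 0.2168]
eef_rot: [0.705, 0.709, -0.0, -0.0]
contact_force: [0.2, 0.2, 0.2]
opening: 0.863
[0.52437873 0.090099   0.21690678]
Y (array([0.5248, 0.0875]), np.float64(44.6))
```

View pics/c6.png

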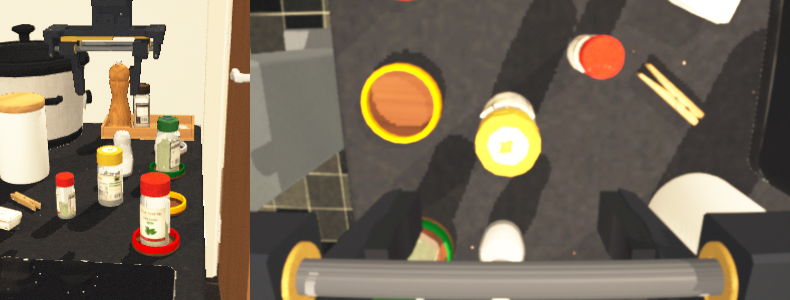

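```bash
python3 -m inch '[[0,0,-0.8,0,76],[0,0,-0.8,0,76],[0,0,-0.8,0,76],[0,0,-0.8,0,76],[0,0,-0.8,0,76]]'
python3 -m inch '[[0,0,-0.8,0,76],[0,0,-0.6,0,76],[0,0,-0.4,0,76],[0,0,-0.12,0,76],[0,0,0,0,76]]'
python3 -m inch '[[0,0,0,0,38],[0,0,0,0,38],[0,0,0,0,38],[0,0,0,0,38],[0,0,0,0,38]]'
python3 -m inch '[[0,0,0.2,0,38],[0,0,0.4,0,38],[0,0,0.8,0,38],[0,0,0.9,0,38],[0,0,0.2,0,38]]'
python3 -m inch '[[-0.5,0.1,0,0,38],[-0.85,0.1,0,0,38],[-0.85,0.1,0,0,38],[-0.85,0.1,0,0,38],[-0.85,0.08,0,0,38]]'
python3 -m inch '[[0,0,0,0,38],[0,0,0,0,38]]'
```

```text
clock: 19.45
tool_pos: [0.5245, 0.0904, 0.1164]
eef_rot: [0.704, 0.71, 0.0, -0.0]
contact_force: [0.3, 0.1, -0.4]
opening: 0.862
clock: 19.95
tool_pos: [0.5248, 0.0894, 0.069]
eef_rot: [0.705, 0.71, 0.0, -0.0]
contact_force: [-0.4, -0.1, -0.5]
opening: 0.86
clock: 20.45
tool_pos: [0.5249, 0.0889, 0.0692]
eef_rot: [0.705, 0.709, 0.0, 0.0]
contact_force: [-0.6, 0.1, 1.4]
opening: 0.489
clock: 20.95
tool_pos: [0.5263, 0.0891, 0.134]
eef_rot: [0.705, 0.709, 0.002, 0.001]
contact_force: [0.8, -0.3, -1.0]
opening: 0.491
clock: 21.45
tool_pos: [0.4266, 0.101, 0.1315]
eef_rot: [0.705, 0.709, 0.0, -0.0]
contact_force: [0.3, 1.1, -1.6]
opening: 0.492
clock: 21.65
tool_pos: [0.4281, 0.1012, 0.1315]
eef_rot: [0.705, 0.71, 0.0, 0.0]
contact_force: [0.8, -0.4, -1.4]
opening: 0.489
```

```bash
python3 -m inch '[[-0.04,-0.04,-0.7,0,38],[0,0,-0.7,0,38],[0,0,-0.5,0,38],[0,0,-0.3,0,38],[0,0,-0.08,0,38]]'
python3 -m inch '[[0,0,-0.03,0,38],[0,0,0,0,38]]'
python3 -m inch '[[0,0,-0.04,0,38],[0,0,0,0,38]]'
```

```text
clock: 22.15
tool_pos: [0.4274, 0.0999, 0.0737]
eef_rot: [0.705, 0.709, 0.0, 0.0]
contact_force: [-0.3, 0.3, -1.3]
opening: 0.49
clock: 22.35
tool_pos: [0.427, 0.1, 0.0741]
eef_rot: [0.705, 0.709, 0.0, 0.0]
contact_force: [-0.7, -0.6, -1.5]
opening: 0.492
clock: 22.55
tool_pos: [0.4268, 0.1, 0.0731]
eef_rot: [0.705, 0.709, 0.001, 0.0]
contact_force: [-0.2, -0.1, 0.9]
opening: 0.489
```

```bash
python3 -m inch '[[0,0,-0.03,0,38],[0,0,0,0,56],[0,0,0,0,66],[0,0,0,0,66],[0,0,0.4,0,66]]'
python3 -m inch '[[0,0,0.8,0,66],[0,0,0.9,0,76],[0,0,0.9,0,76],[0,0,0.9,0,76],[0,0,0.9,0,76]]'
python3 -m inch '[[0.46,-0.69,0.5,0.9,76],[0.46,-0.69,0,0.9,76],[0.46,-0.69,0,0.9,76],[0.46,-0.69,0,0.9,76],[0.46,-0.69,0,0.9,76]]'
python3 -m inch '[[0.46,-0.69,0,0.9,76],[0.46,-0.69,0,0.9,76],[0.46,-0.69,0,0.9,76],[0,0,0,0.98,76],[0,0,0,0.98,76]]'
python3 -m inch '[[0,0,0,0.98,76],[0,0,0,0.98,76],[0,0,0,0.98,76],[0,0,0,0.9,76],[0,0,0,0,76]]'
python3 - <<'E'
from far import *
w=snap('wrist','w7.png');t=snap('top','t7.png');sd=snap('side','s7.png');st=r.get_state();print(st['tool_pos'],st['eef_rot'],st['clock'])
C=cloud(w);m=(np.linalg.norm(C[:,:,:2]-[.519,-.038],axis=2)<.04)&(C[:,:,2]>.075)&(C[:,:,2]<.1)&(w['range_z']>.1)
q=C[m];print('cap',len(q),q.mean(0),q.min(0),q.max(0))
cv2.imwrite('pics/c7.png',np.hstack([sd['pixels'][:,:,::-1][120:420,200:450],w['pixels'][:,:,::-1][100:400,60:600]]))
E
```

```text
clock: 23.05
tool_pos: [0.4259, 0.0998, 0.0816]
eef_rot: [0.705, 0.709, -0.001, -0.0]
contact_force: [0.3, -0.1, -0.1]
opening: 0.746
clock: 23.55
tool_pos: [0.4261, 0.0998, 0.1935]
eef_rot: [0.705, 0.709, 0.0, 0.0]
contact_force: [0.4, 0.3, -0.1]
opening: 0.862
clock: 24.05
tool_pos: [0.484, 0.0127, 0.2052]
eef_rot: [0.518, 0.855, -0.0, 0.0]
contact_force: [0.6, 0.7, -0.0]
opening: 0.861
clock: 24.55
tool_pos: [0.5183, -0.0393, 0.205]
eef_rot: [0.297, 0.955, -0.0, 0.0]
contact_force: [-0.1, 1.2, -1.0]
opening: 0.868
clock: 25.05
tool_pos: [0.518, -0.0385, 0.2049]
eef_rot: [0.101, 0.995, -0.0, -0.0]
contact_force: [0.4, 0.1, 0.4]
opening: 0.859
[ 0.5182756  -0.03824573  0.20475957] [ 1.02288016e-01  9.94754803e-01 -2.06490319e-04  1.95808184e-05] 25.2
cap 1833 [ 0.51642512 -0.0376085   0.08624089] [ 0.50195788 -0.05522224  0.0750354 ] [ 0.53562422 -0.02110236  0.09279242]
```

View pics/c7.png

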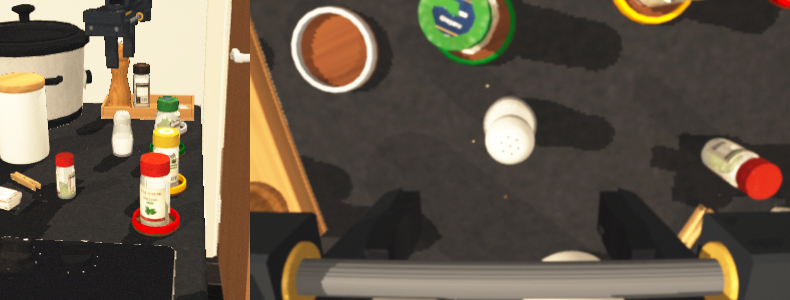

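```bash
python3 -m inch '[[0.02,0,-0.8,0,76],[0,0,-0.8,0,76],[0,0,-0.8,0,76],[0,0,-0.8,0,76],[0,0,-0.8,0,76]]'
python3 -m inch '[[0,0,-0.8,0,76],[0,0,-0.6,0,76],[0,0,-0.35,0,76],[0,0,-0.1,0,76],[0,0,0,0,76]]'
python3 -m inch '[[0,0,0,0,37],[0,0,0,0,37],[0,0,0,0,37],[0,0,0,0,37],[0,0,0,0,37]]'
python3 -m inch '[[0,0,0.2,0,37],[0,0,0.4,0,37],[0,0,0.8,0,37],[0,0,0.9,0,37],[0,0,0.9,0,37]]'
python3 -m inch '[[0,0,0.9,0,37],[0,0,0.9,0,37],[0,0,0.4,0,37],[0,0,0,0,37]]'
```

```text
clock: 25.7
tool_pos: [0.519, -0.0381, 0.1039]
eef_rot: [0.102, 0.995, -0.0, 0.0]
contact_force: [1.1, 0.2, -0.6]
opening: 0.859
clock: 26.2
tool_pos: [0.5191, -0.038, 0.0584]
eef_rot: [0.101, 0.995, -0.0, 0.0]
contact_force: [0.2, 0.6, 0.2]
opening: 0.867
clock: 26.7
tool_pos: [0.519, -0.0381, 0.0584]
eef_rot: [0.101, 0.995, 0.0, 0.0]
contact_force: [0.4, -0.3, -0.1]
opening: 0.433
clock: 27.2
tool_pos: [0.5187, -0.0381, 0.1397]
eef_rot: [0.101, 0.995, 0.0, -0.0]
contact_force: [-0.0, 0.7, -0.8]
opening: 0.432
clock: 27.6
tool_pos: [0.5197, -0.0381, 0.1947]
eef_rot: [0.101, 0.995, 0.0, 0.001]
contact_force: [-0.8, 0.1, -1.1]
opening: 0.433
```

```bash
python3 -m inch '[[0,0,0,0,28],[-0.27,-0.41,0,-1,28],[-0.27,-0.41,0,-1,28],[-0.27,-0.41,0,-1,28],[-0.27,-0.41,0,-1,28]]'
python3 -m inch '[[-0.27,-0.41,0,-1,28],[-0.27,-0.41,0,-1,28],[-0.27,-0.41,0,-1,28],[-0.27,-0.41,0,-1,28],[-0.27,-0.41,0,-1,28]]'
python3 -m inch '[[-0.27,-0.41,0,-1,28],[-0.27,-0.41,0,-1,28],[-0.27,-0.41,0,-1,28],[-0.27,-0.41,0,-1,28],[0,0,0,0,28]]'
python3 -m inch '[[0,0,0,0,28],[0,0,0,0,28]]'
python3 - <<'E'
from far import *
w=snap('wrist','w8.png');t=snap('side','s8.png');print(r.get_state()['tool_pos'])
cv2.imwrite('pics/c8.png',np.hstack([cv2.resize(t['pixels'][:,:,::-1][120:300,280:430],(250,300)),w['pixels'][:,:,::-1][100:400,60:600]]))
E
```

```text
clock: 28.1
tool_pos: [0.4908, -0.0794, 0.192]
eef_rot: [0.308, 0.951, -0.0, -0.001]
contact_force: [-0.1, -0.8, -0.2]
opening: 0.433
clock: 28.6
tool_pos: [0.4571, -0.1305, 0.1921]
eef_rot: [0.544, 0.839, -0.001, -0.001]
contact_force: [0.6, 0.6, -0.7]
opening: 0.435
clock: 29.1
tool_pos: [0.4294, -0.1725, 0.1922]
eef_rot: [0.706, 0.708, -0.001, -0.001]
contact_force: [-0.5, 0.7, -1.0]
opening: 0.436
clock: 29.3
tool_pos: [0.4316, -0.1705, 0.1929]
eef_rot: [0.704, 0.71, 0.0, -0.0]
contact_force: [-0.0, -0.6, -1.1]
opening: 0.433
[ 0.43156786 -0.17060149  0.19306235]
```

View pics/c8.png

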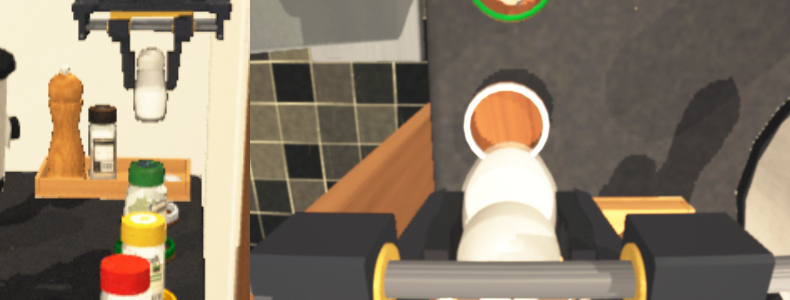

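```bash
python3 -m inch '[[-0.06,-0.06,-0.8,0,28],[0,0,-0.8,0,28],[0,0,-0.8,0,28],[0,0,-0.8,0,28],[0,0,-0.8,0,28]]'
python3 -m inch '[[0,0,-0.6,0,28],[0,0,-0.35,0,28],[0,0,-0.1,0,28],[0,0,-0.05,0,28],[0,0,0,0,28]]'
python3 -m inch '[[0,0,-0.04,0,28],[0,0,0,0,28]]'
```

```text
clock: 29.9
tool_pos: [0.4303, -0.1723, 0.0925]
eef_rot: [0.704, 0.71, 0.0, 0.0]
contact_force: [0.2, -0.7, -1.7]
opening: 0.431
clock: 30.4
tool_pos: [0.43, -0.1729, 0.0662]
eef_rot: [0.705, 0.709, 0.0, 0.0]
contact_force: [-0.4, 0.0, -1.1]
opening: 0.434
clock: 30.6
tool_pos: [0.43, -0.1729, 0.0651]
eef_rot: [0.705, 0.709, 0.0, 0.0]
contact_force: [-0.3, -0.3, 0.1]
opening: 0.431
```

```bash
python3 -m inch '[[0,0,-0.05,0,28],[0,0,0,0,28]]'
python3 -m inch '[[0,0,-0.05,0,28],[0,0,0,0,28]]'
```

```text
clock: 30.8
tool_pos: [0.4297, -0.1728, 0.0635]
eef_rot: [0.705, 0.709, 0.0, 0.0]
contact_force: [-0.1, 0.4, -1.3]
opening: 0.437
clock: 31.0
tool_pos: [0.4298, -0.1727, 0.0624]
eef_rot: [0.705, 0.709, 0.0, 0.0]
contact_force: [0.0, 0.4, 1.4]
opening: 0.433
```

Contact is just starting, so I press slightly more, release, rise, move clear and check.

```bash
python3 -m inch '[[0,0,-0.03,0,28],[0,0,0,0,28]]'
python3 -m inch '[[0,0,0,0,50],[0,0,0,0,66],[0,0,0,0,66],[0,0,0.3,0,66],[0,0,0.6,0,66]]'
python3 -m inch '[[0,0,0.9,0,66],[0,0,0.9,0,66],[0,0,0.9,0,66],[0,0,0.9,0,66],[0,0,0.9,0,66]]'
python3 -m inch '[[-0.3,0.9,0.4,0,66],[-0.3,0.9,0.4,0,66],[0,0.9,0.4,0,66],[0,0.9,0.4,0,66],[0,0.9,0,0,66]]'
python3 -m inch '[[0,0,0,0,66],[0,0,0,0,66],[0,0,0,0,66]]'
python3 - <<'E'
from far import *
t=snap('top','t9.png');sd=snap('side','s9.png');w=snap('wrist','w9.png')
C=cloud(t);S=cloud(sd)
for n,c,st in [('green','green',(.4315,-.051)),('yellow','yellow',(.427,.1003)),('red','red',(.436,.2265)),('salt',None,(.4294,-.1725))]:
    for nm,cl in(('top',C),('side',S)):
        q=cl[(np.linalg.norm(cl[:,:,:2]-st,axis=2)<.04)&(cl[:,:,2]>.06)&(cl[:,:,2]<.13)]
        if len(q)<10: print(n,nm,'none');continue
        h=q[q[:,2]>np.percentile(q[:,2],98)-.008]; print(n,nm,'top z',np.percentile(q[:,2],98).round(4),'mid',((h.min(0)+h.max(0))/2-[*st,0])[:2].round(4))
a=cv2.resize(t['pixels'][:,:,::-1][190:310,140:430],(725,300));b=cv2.resize(sd['pixels'][:,:,::-1][180:370,240:440],(316,300))
cv2.imwrite('pics/c9.png',np.vstack([a,np.hstack([b,w['pixels'][:,:,::-1][90:390,110:519]])]))
E
```

```text
clock: 31.2
tool_pos: [0.4298, -0.1727, 0.0623]
eef_rot: [0.705, 0.709, 0.0, 0.0]
contact_force: [-0.2, 1.0, 10.2]
opening: 0.437
clock: 31.7
tool_pos: [0.4291, -0.1726, 0.0838]
eef_rot: [0.705, 0.709, -0.001, -0.001]
contact_force: [-0.4, -0.0, 0.7]
opening: 0.75
clock: 32.2
tool_pos: [0.4293, -0.1728, 0.1978]
eef_rot: [0.705, 0.709, -0.0, 0.0]
contact_force: [-0.5, -0.5, -1.5]
opening: 0.752
clock: 32.7
tool_pos: [0.4149, -0.0596, 0.2379]
eef_rot: [0.705, 0.709, 0.001, 0.001]
contact_force: [-0.0, 0.6, 0.1]
opening: 0.75
clock: 33.0
tool_pos: [0.4144, -0.0614, 0.2365]
eef_rot: [0.705, 0.709, -0.0, 0.0]
contact_force: [0.5, -0.2, 0.6]
opening: 0.749
green top none
green side top z 0.1141 mid [-0.0004  0.0024]
yellow top top z 0.1052 mid [-0.     -0.0009]
yellow side top z 0.1049 mid [0.0005 0.0045]
red top top z 0.1127 mid [0.0006 0.0009]
red side top z 0.1124 mid [0.0014 0.0043]
salt top none
salt side top z 0.0947 mid [0.0005 0.006 ]
```

View pics/c9.png

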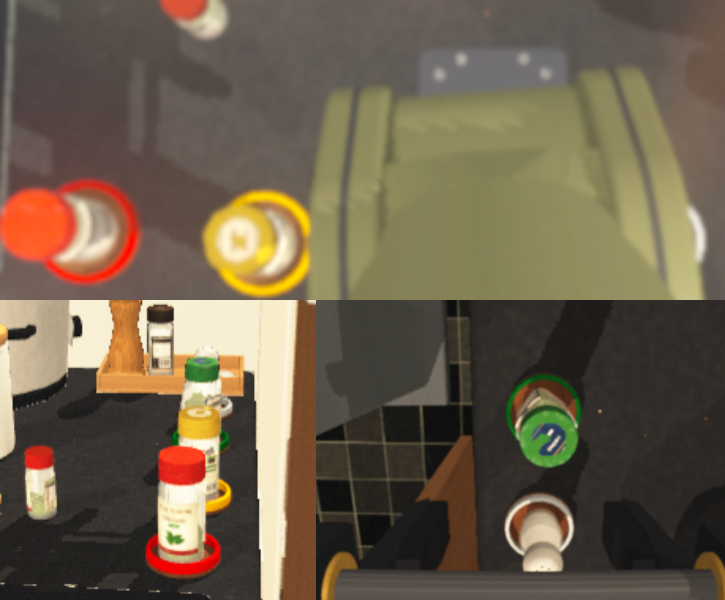

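All four stand upright in their own stands. Lid tops read 4–6 mm above the text heights, which fits the 4 mm floor plus the roughly 2 mm depth bias seen at the start. The axes are within a few mm of the stand centres.

```bash
python3 -c "
from plant import r
print(r.finish_job(), r.get_state()['clock'])"
```

```text
the job is handed in; nothing more can be done
the job is handed in; nothing more can be done
```

I placed the green, yellow and red jars and the grey-capped shaker in their matching stands. Each was lowered until the floor pushed back (about 1–10 N), then released. The job was handed in at about 33 s of the 88 s allowed, and handing in reports no verdict.

- **Final checks:** the last pictures show all four upright, with their axes within about 6 mm of the stand centres (limit 15 mm). Their tops read 4–7 mm higher than the given heights, which fits the 4 mm stand floor plus the roughly 2 mm the depth camera was reading high.
- **Bystanders:** I did not touch the mill or the brown-lidded jar, and they look unmoved in the last pictures, though I did not measure them. I turned the gripper about 40° for the red jar because its body would have come within about 2 mm of the slow cooker.
- **What disagreed:**
  - The arm hid the green jar and the shaker from the top camera at the end, so the side and wrist cameras alone cover those two.
  - The side camera put every item 2–6 mm further toward +y than its stand centre. I put this down to it seeing only one face of each.
  - The fingers closed to about 46 mm on the green jar (41 mm given) and 38 mm on the shaker (44 mm given), but both held firmly.

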